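# Tug-test the blue percussion case

### The job

Before the blue-lidded percussion case is carried off stage, check its catch: tug its sprung handle straight up about 15 mm. If the lid comes up with the handle, press the lid down until it snaps fully home; if it stays down, the catch has held. Let go with the lid shut and the handle sunk back, and leave the orange-lidded case alone.

Things in the scene. Friction and masses are not known exactly. Their poses are not given: they have to be found in the camera images.
- grip (a point): Centre of the blue lid's handle: a round black bar 14 mm thick, 80 mm long along point y, 30 mm above the lid's top on a thin steel post at each end (62 mm clear between). 40 mm behind the lid's front edge, 175 mm in front of the hinge line; 142 mm above the table when lid is home and handle sunk. x: from case front to hinges, z up. Pinch across x from above; the bar rolls, and gives 6 mm along x.
- lid (a joint): Opening of the blue lid about its far-side hinges, rad; grows as the front rises. 0: home, held by a spring ball catch. Not caught, it rests ajar on the catch at about 0.06 (handle 11 mm high). Starts either way. Damped: let go, it sinks onto the catch but does not snap in. About 10 N down at the handle (or on the flat lid near the front) snaps it home; caught, it stays down against 20 N up.
- pull (a joint): How far the blue lid's handle is drawn straight up out of the lid, m: 0 (sunk, at rest) to 0.02 (stop). Sprung: about 2.5 N begins to draw it, 5 N draws 10 mm, 7.5 N all. If the catch holds, a 15 mm lift draws it about 15 mm and the lid stays near 0; if not, it hardly draws and the lid rises to about 0.15.
- spare_case: Bystander: a fixed grey case with an orange lid and the same kind of handle; not to be touched. Both cases are 220 x 220 mm, 100 mm high plus a 12 mm thick lid, fixed to the table, either one on the left. Origin at the centre of its underside, x from front to hinges, z up.

How it is judged:
By the outcome, as a careful person would: the job done as asked, in the order asked, and still so for the second after the job is handed in, with the robot touching nothing.
It also fails if it takes over 32 s, if anything falls off the work surface, if the arm or the gripper's body presses on something with over 40 N, if the wrist force passes 120 N, or if a joint passes its speed limit or range.

### The arm

A 6-joint arm with a two-finger parallel gripper is mounted at the origin on the work surface. World frame = base frame: x ahead of the robot, y to its left, z up, the work surface at z = 0. Lengths are in m, angles in rad, forces in N, time in s.
With the tool pointing down it reaches from about 0.35 to 0.975 m from the base axis. Payload 4.9 kg.
Tool frame: the origin (TCP) lies at the very end of the fingers, on their centre line; the grasp point (between the pads) lies manip.grip_point_offset behind it (manip.grip_point_offset is the distance from the TCP to the grasp point, in m); z points along the fingers, y is the line along which they close (so a half turn about z gives the same grasp; the last joint's range is limited). The gripper opens to 85 mm and grips with 20 to 120 N. Pads are 22 mm wide; open, the fingers measure 114 mm over their backs; the gripper's body (76 mm by 85 mm) begins 54 mm behind the grasp point. The pads swing forward as they close: fully open they stand 13 mm farther back than shut.
Start: joints at [1.037, 0.053, 1.613, -0, 1.476, -0.119], TCP at [0.252, 0.572, 0.231] pointing down, gripper open.
Joint ranges: [-3.01, 3.01], [-1.01, 2.22], [0.06, 2.58], [-1.02, 4.17], [0.09, 2.62], [-3.14, 3.14]. Speed limits (rad/s): [2.57, 2.57, 3.14, 3.14, 3.14, 3.14].

### API

Orientations are given as a unit quaternion [w, x, y, z].
In Python, from plant import manip gives the robot as it stands.
- The arm moves only by the shell command python3 -m crank 'ROWS' [OPENING]. ROWS is JSON, a list of rows, each an object of numbers: "x", "y", "z": the shift along the tool's x, y, z in cm; "turn": the turn about the tool's z in rad. In form: [{"x": .., "y": .., "z": .., "turn": ..}, ...]. A call has 1 to 5 rows; each row shifts and turns the commanded pose from where the row before left it, along the tool's axes as they then stand; what a row does not reach is not made up. A row lasts 1/10 s, in which the tool goes at most 50 mm and 8.59 degrees, less where a joint would pass 70% of its speed; a pose out of reach is approached as far as the arm can. A call with a gripper value outside its range is refused whole. OPENING is the opening in per cent of the stroke, from 0 (shut) to 100 (fully open), set as the call begins (- or left out, the last holds). The fingers move at their own pace and stop on an object; the grip force is fixed at half the most. Time passes only in rows, so rows that do not move let the fingers close. It gives the time, the measured TCP pose, the force, the opening and the grip force at its end, in the units of the state.
- manip.state(): the state, without advancing time (a new reading comes with each control period).
- manip.grab_frame(name): name is "side" or "top"; returns (picture, depth): 420x560x3 uint8, red, green, blue; 420x560 float32, m along the optical axis (not along the pixel's ray), 0 where there is no reading.
- manip.camera_model(name): a dict with "mtx" (3x3 intrinsics, pixels), "world_to_cam" (4x4, takes a point from world to camera coordinates). Camera axes: x right, y down, z forward; pixel columns grow to the right and rows downward; lengths in m; the calibration is good to about 2 mm. A picture is of the moment at which its call begins. camera_model takes no time and is no camera call.
- manip.job_done(): hands the job in; it is judged then, once.
The state is a dict: "time": time; "joint_pos": joint angles; "joint_vel": joint speeds; "joint_efforts": joint torques, N m; "tool_pos": TCP position; "tool_rot": TCP orientation; "contact_force": force on the tool from outside, world axes, zero at the start; "ft_torque": the same for the moment, N m; "gripper_width": opening from 0.0 (shut) to 1.0 (fully open); "grasp_force": force on a finger pad.
Only numpy, scipy, OpenCV 4.12 (cv2) and the standard library are available. Lean on these libraries where they do the work, as an engineer would, in place of code of your own. Each camera call takes 0.05 s, during which the arm holds its last target. There are 200 camera calls.

## Working session

There is one attempt and no reset: what is moved stays moved. The work goes in short steps, Python scripts to look and compute and a shell command to move; the robot and the scene stay as the last step left them, time stands still between calls to the robot, and variables do not carry over. Pictures are saved under pics/ and viewed, at most 10 in all, crops included, and the job is handed in when it is done.

```bash
mkdir -p pics; cat > h.py <<'E'
import numpy as np, cv2
from plant import manip
def cloud(n):
    im,d=manip.grab_frame(n); c=manip.camera_model(n)
    K=np.array(c["mtx"]);T=np.linalg.inv(np.array(c["world_to_cam"]))
    v,u=np.mgrid[:420,:560]
    P=np.stack([(u-K[0,2])/K[0,0]*d,(v-K[1,2])/K[1,1]*d,d,np.ones_like(d)],-1)@T.T
    P=P[...,:3]; P[d==0]=np.nan
    return im,P
E
python3 - <<'E'
from h import *
s=manip.state();print(s["tool_pos"],s["tool_rot"],s["time"],s["gripper_width"],manip.grip_point_offset)
R=[]
for n in("top","side"):
    im,P=cloud(n);np.save(n+"P.npy",P);np.save(n+"I.npy",im);R.append(im)
    hsv=cv2.cvtColor(im,cv2.COLOR_RGB2HSV)
    for nm,lo,hi in(("blue",95,130),("orange",5,22)):
        m=(hsv[...,0]>lo)&(hsv[...,0]<hi)&(hsv[...,1]>110)&np.isfinite(P[...,2])&(P[...,2]>.08)
        q=P[m];v,u=np.nonzero(m)
        if len(q)>50:
            print(n,nm,len(q),u.mean(),v.mean(),np.percentile(q,[2,50,98],axis=0).round(3).tolist())
    cv2.imwrite(f"pics/{n}.png",im[...,::-1])
E
```

```text
[0.25155686 0.57144611 0.23002699] [-3.30913162e-04  2.05916172e-01  9.78569062e-01 -1.00586712e-03] 0.0 1.0026221878480388 0.0187
top blue 11300 176.00345132743362 240.79778761061948 [[0.438, 0.106, 0.109], [0.548, 0.213, 0.112], [0.653, 0.323, 0.116]]
top orange 1282 372.46333853354133 249.9984399375975 [[0.447, -0.31, 0.107], [0.511, -0.19, 0.112], [0.678, -0.076, 0.116]]
side blue 4561 207.78381933786451 163.5033983775488 [[0.436, 0.101, 0.104], [0.545, 0.193, 0.112], [0.653, 0.322, 0.116]]
side orange 1678 255.16805721096543 271.9398092967819 [[0.041, -0.314, 0.093], [0.481, -0.212, 0.112], [0.678, 0.537, 0.44]]
```

View pics/top.png

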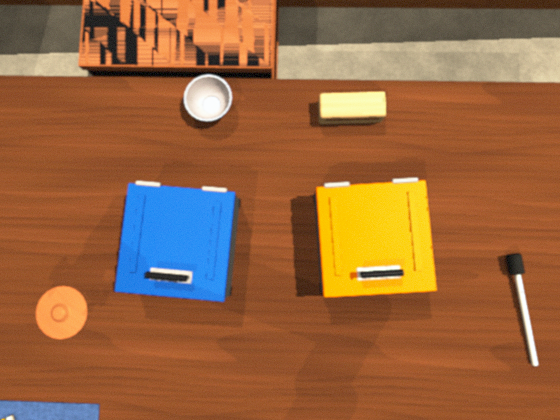

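View pics/side.png

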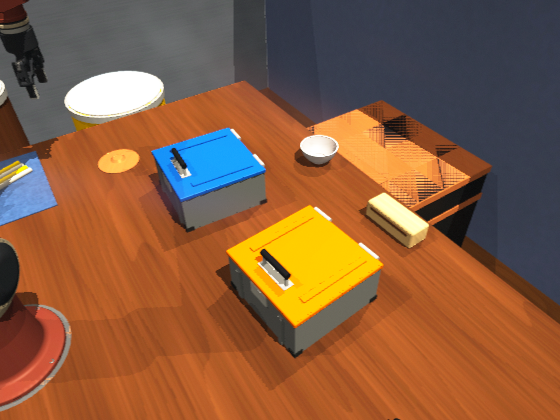

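The top view shows the blue case on the left, with its handle at about (168,276). The orange case is on the right, with its handle at (380,273). In the side view the blue handle is at about (180,162), and the path to it from the arm is clear. Next I'll fit the lid plane and the handle bar.

```bash
python3 - <<'E'
import numpy as np,cv2
for n in("top","side"):
    P=np.load(n+"P.npy");im=np.load(n+"I.npy");hsv=cv2.cvtColor(im,cv2.COLOR_RGB2HSV)
    inb=(P[...,0]>.40)&(P[...,0]<.7)&(P[...,1]>.07)&(P[...,1]<.36)
    m=inb&(hsv[...,0]>95)&(hsv[...,0]<130)&(hsv[...,1]>110)&(P[...,2]>.1)
    q=P[m]; A=np.c_[q[:,:2]-[.545,.21],np.ones(len(q))]
    s=np.linalg.lstsq(A,q[:,2],rcond=None)[0]
    r=cv2.minAreaRect((q[:,:2]*1000).astype(np.float32))
    print(n,"plane",s.round(4),"rect",r)
    print(cv2.boxPoints(r).round(0).tolist())
    b=P[inb&(P[...,2]>.128)&(im.max(-1)<80)]
    c=b.mean(0);w,v=np.linalg.eigh(np.cov(b[:,:2].T))
    d=v[:,1];t=(b[:,:2]-c[:2])@d;o=(b[:,:2]-c[:2])@v[:,0]
    print("bar",len(b),c.round(4),"dir",d.round(3),"len",np.percentile(t,[1,99]).round(3),"w",np.percentile(o,[1,99]).round(3),"z",np.percentile(b[:,2],[5,50,95,99]).round(4), "mid",(c[:2]+d*(t.max()+t.min())/2).round(4))
E
```

```text
top plane [0.0006 0.0006 0.1123] rect ((546.424560546875, 215.5219268798828), (226.41189575195312, 225.6584014892578), 86.4054946899414)
[[427.0, 110.0], [652.0, 95.0], [666.0, 321.0], [441.0, 336.0]]
bar 230 [0.4766 0.2201 0.1481] dir [0.06  0.998] len [-0.039  0.039] w [-0.005  0.006] z [0.1456 0.1482 0.1506 0.1512] mid [0.4766 0.2201]
side plane [-0.0004  0.0064  0.1122] rect ((547.52734375, 214.40200805664062), (230.64414978027344, 225.69874572753906), 86.57575225830078)
[[428.0, 106.0], [653.0, 93.0], [667.0, 323.0], [442.0, 336.0]]
bar 106 [0.4754 0.2131 0.1467] dir [0.056 0.998] len [-0.035  0.043] w [-0.006  0.005] z [0.1406 0.1472 0.1503 0.1508] mid [0.4757 0.2183]
```

The lid plane is flat at 112 mm, so the lid looks shut. The bar sits at (0.4766, 0.2198), and its distance to the lid centre matches the sizes given. The case yaw is about -0.06 rad. The turn needed about the tool's z is about +1.216 rad.

```bash
cat >> h.py <<'E'
from scipy.spatial.transform import Rotation as Ro
def delta(target,yaw=-.06):
    s=manip.state();R=Ro.from_quat(np.roll(s["tool_rot"],-1)).as_matrix()
    y=R[:2,1];a=np.arctan2(np.sin(np.arctan2(y[1],y[0])-yaw),np.cos(np.arctan2(y[1],y[0])-yaw))
    print("t",round(s["time"],2),"tcp",np.round(s["tool_pos"],4),"cm",(R.T@(np.array(target)-s["tool_pos"])*100).round(2),"turn",round(a,4),"F",np.round(s["contact_force"],2),"w",round(s["gripper_width"],3),"g",np.round(s["grasp_force"],1),"dz axis",R[:,2].round(3))
E
python3 -m crank '[{"turn":0.15},{"turn":0.15},{"turn":0.15},{"turn":0.15},{"turn":0.15}]' 100
python3 -m crank '[{"turn":0.12},{"turn":0.12},{"turn":0.12},{"turn":0.106},{}]'
python3 -c "
from h import *
delta([.4766,.2198,.2])"
```

```text
t 0.1 tcp [0.2516 0.5715 0.2302] cm [-34.77 -23.12   3.06] turn 1.216 F [ 0.08 -0.12  0.07] w 1.001 g 0.0 dz axis [-0.001 -0.002 -1.   ]schema error: expected keys x, y, z, turn
schema error: expected keys x, y, z, turn
```

```bash
python3 -m crank '[{"x":0,"y":0,"z":0,"turn":0.15},{"x":0,"y":0,"z":0,"turn":0.15},{"x":0,"y":0,"z":0,"turn":0.15},{"x":0,"y":0,"z":0,"turn":0.15},{"x":0,"y":0,"z":0,"turn":0.15}]' 100 >/dev/null
python3 -m crank '[{"x":0,"y":0,"z":0,"turn":0.12},{"x":0,"y":0,"z":0,"turn":0.12},{"x":0,"y":0,"z":0,"turn":0.12},{"x":0,"y":0,"z":0,"turn":0.106},{"x":0,"y":0,"z":0,"turn":0}]'
python3 -m crank '[{"x":-3.4,"y":2.4,"z":0,"turn":0},{"x":-3.4,"y":2.4,"z":0,"turn":0},{"x":-3.4,"y":2.4,"z":0,"turn":0},{"x":-3.4,"y":2.4,"z":0,"turn":0},{"x":-3.4,"y":2.4,"z":0,"turn":0}]' >/dev/null
python3 -m crank '[{"x":-3.4,"y":2.4,"z":0,"turn":0},{"x":-3.4,"y":2.4,"z":0,"turn":0},{"x":-3.4,"y":2.4,"z":0,"turn":0},{"x":-3.4,"y":2.4,"z":0,"turn":0},{"x":0,"y":0,"z":0,"turn":0}]' >/dev/null
python3 -c "
from h import *
delta([.4766,.2198,.2])"
```

```text
time: 1.1
tool_pos: [0.2517, 0.5717, 0.2306]
tool_rot: [0.0, 0.728, 0.686, -0.001]
contact_force: [0.0, -0.0, -0.3]
gripper_width: 0.997
grasp_force: 0.0
t 2.1 tcp [0.4509 0.2501 0.2311] cm [-2.86  2.75  3.11] turn -0.0035 F [ 0.86  1.06 -0.15] w 0.994 g 0.0 dz axis [ 0.    -0.001 -1.   ]
```

```bash
python3 -m crank '[{"x":-1.4,"y":1.4,"z":0,"turn":0},{"x":-1.45,"y":1.35,"z":0,"turn":0},{"x":0,"y":0,"z":2,"turn":0},{"x":0,"y":0,"z":2,"turn":0},{"x":0,"y":0,"z":2,"turn":0}]' 70 >/dev/null
python3 -m crank '[{"x":0,"y":0,"z":0,"turn":0},{"x":0,"y":0,"z":0,"turn":0}]' >/dev/null
python3 - <<'E'
from h import *
delta([.4766,.2198,.123])
im,P=cloud("side")
a=cv2.resize(im[100:240,110:300],None,fx=4,fy=4,interpolation=cv2.INTER_CUBIC)
cv2.imwrite("pics/near.png",a[...,::-1])
E
```

```text
t 2.8 tcp [0.4744 0.2239 0.1712] cm [-0.4   0.25  4.82] turn 0.0017 F [1.17 0.06 1.32] w 0.699 g 0.0 dz axis [-0.001 -0.    -1.   ]
```

View pics/near.png

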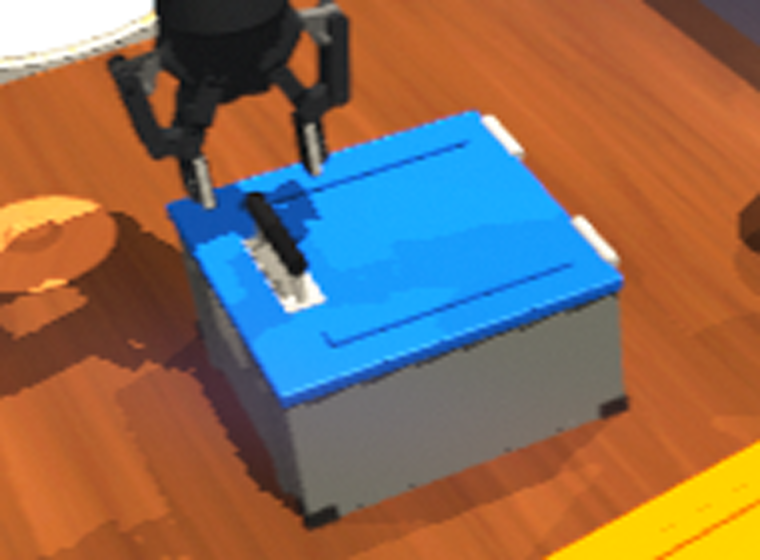

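The close crop shows the fingers above the bar, one on each side: pads at about (205,190) and (315,150), bar from (255,200) to (298,270). The lid is flat. I'll correct the small offset, descend and close.

```bash
python3 -m crank '[{"x":-0.35,"y":0.2,"z":1.2,"turn":0},{"x":0,"y":0,"z":1.2,"turn":0},{"x":0,"y":0,"z":1.2,"turn":0},{"x":0,"y":0,"z":1.1,"turn":0},{"x":0,"y":0,"z":0,"turn":0}]' >/dev/null
python3 -m crank '[{"x":0,"y":0,"z":0,"turn":0},{"x":0,"y":0,"z":0,"turn":0}]' >/dev/null
python3 -c "
from h import *
delta([.4766,.2198,.1235])"
```

```text
t 3.55 tcp [0.4771 0.22   0.1249] cm [-0.02 -0.05  0.14] turn 0.0001 F [-0.05 -0.37 -0.01] w 0.701 g 0.0 dz axis [ 0.001  0.    -1.   ]
```

```bash
python3 -m crank '[{"x":0,"y":0,"z":0.1,"turn":0},{"x":0,"y":0,"z":0,"turn":0},{"x":0,"y":0,"z":0,"turn":0},{"x":0,"y":0,"z":0,"turn":0},{"x":0,"y":0,"z":0,"turn":0}]' 0 >/dev/null
python3 -m crank '[{"x":0,"y":0,"z":0,"turn":0},{"x":0,"y":0,"z":0,"turn":0},{"x":0,"y":0,"z":0,"turn":0},{"x":0,"y":0,"z":0,"turn":0}]' >/dev/null
python3 -c "
from h import *
delta([.4766,.2198,.1235])"
```

```text
t 4.45 tcp [0.4769 0.2199 0.1237] cm [-0.02 -0.03  0.02] turn 0.0001 F [ 0.13 -0.9   2.85] w 0.145 g 58.5 dz axis [ 0.001  0.    -1.   ]
```

The bar is gripped at 58 N. Now the tug: 15 mm straight up, slowly.

```bash
python3 -m crank '[{"x":0,"y":0,"z":-0.3,"turn":0},{"x":0,"y":0,"z":-0.3,"turn":0},{"x":0,"y":0,"z":-0.3,"turn":0},{"x":0,"y":0,"z":-0.3,"turn":0},{"x":0,"y":0,"z":-0.3,"turn":0}]' >/dev/null
python3 -m crank '[{"x":0,"y":0,"z":0,"turn":0},{"x":0,"y":0,"z":0,"turn":0},{"x":0,"y":0,"z":0,"turn":0}]' >/dev/null
python3 - <<'E'
from h import *
delta([.4766,.2198,.1387])
for n in("top","side"):
    im,P=cloud(n);hsv=cv2.cvtColor(im,cv2.COLOR_RGB2HSV)
    m=(P[...,0]>.4)&(P[...,0]<.7)&(P[...,1]>.07)&(P[...,1]<.36)&(hsv[...,0]>95)&(hsv[...,0]<130)&(hsv[...,1]>110)&(P[...,2]>.1)
    q=P[m];s=np.linalg.lstsq(np.c_[q[:,:2]-[.545,.21],np.ones(len(q))],q[:,2],rcond=None)[0];print(n,s.round(4))
    if n=="side":cv2.imwrite("pics/tug.png",cv2.resize(im[100:240,110:300],None,fx=4,fy=4,interpolation=cv2.INTER_CUBIC)[...,::-1])
E
```

```text
t 5.25 tcp [0.4764 0.2199 0.1379] cm [-0.    0.02 -0.08] turn 0.0 F [-0.44  2.78 -6.45] w 0.137 g 58.4 dz axis [-0.001 -0.    -1.   ]
top [-0.0231  0.0068  0.1144]
side [-0.0084  0.0093  0.1128]
```

View pics/tug.png

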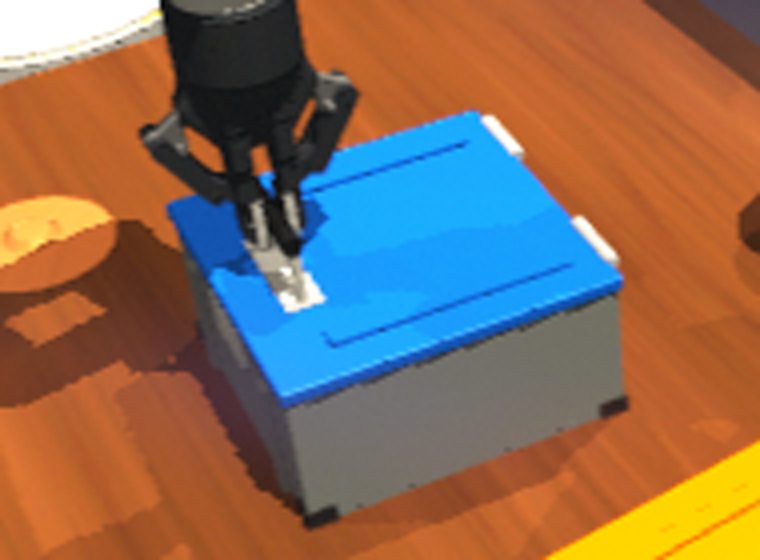

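In the tug picture the lid's front corners haven't moved from (170,205) and (290,400), and the bar is drawn up out of the lid. The 6.5 N pull matches the handle spring at about 15 mm, so the catch has held. I'll finish the last millimetre, then lower the handle, release it and retreat upwards.

```bash
python3 -m crank '[{"x":0,"y":0,"z":-0.08,"turn":0},{"x":0,"y":0,"z":0,"turn":0},{"x":0,"y":0,"z":0,"turn":0}]'
python3 -m crank '[{"x":0,"y":0,"z":0.3,"turn":0},{"x":0,"y":0,"z":0.3,"turn":0},{"x":0,"y":0,"z":0.3,"turn":0},{"x":0,"y":0,"z":0.3,"turn":0},{"x":0,"y":0,"z":0.3,"turn":0}]' >/dev/null
python3 -m crank '[{"x":0,"y":0,"z":0.08,"turn":0},{"x":0,"y":0,"z":0,"turn":0},{"x":0,"y":0,"z":0,"turn":0}]'
```

```text
time: 5.65
tool_pos: [0.4766, 0.2198, 0.1391]
tool_rot: [-0.0, 0.728, 0.686, -0.0]
contact_force: [0.4, 3.0, -6.6]
gripper_width: 0.141
grasp_force: 58.4
time: 6.45
tool_pos: [0.477, 0.2199, 0.1238]
tool_rot: [0.0, 0.728, 0.686, 0.0]
contact_force: [-0.0, 1.2, -1.5]
gripper_width: 0.137
grasp_force: 58.8
```

```bash
python3 -m crank '[{"x":0,"y":0,"z":0,"turn":0},{"x":0,"y":0,"z":0,"turn":0},{"x":0,"y":0,"z":0,"turn":0},{"x":0,"y":0,"z":0,"turn":0},{"x":0,"y":0,"z":0,"turn":0}]' 70
python3 -m crank '[{"x":0,"y":0,"z":-1,"turn":0},{"x":0,"y":0,"z":-2,"turn":0},{"x":0,"y":0,"z":-3,"turn":0},{"x":0,"y":0,"z":-4,"turn":0},{"x":0,"y":0,"z":-4,"turn":0}]' >/dev/null
python3 -m crank '[{"x":4,"y":-2,"z":0,"turn":0},{"x":4,"y":-2,"z":0,"turn":0},{"x":4,"y":-2,"z":0,"turn":0},{"x":4,"y":-2,"z":0,"turn":0},{"x":0,"y":0,"z":0,"turn":0}]'
python3 - <<'E'
from h import *
for n in("top","side"):
    im,P=cloud(n);hsv=cv2.cvtColor(im,cv2.COLOR_RGB2HSV)
    inb=(P[...,0]>.4)&(P[...,0]<.7)&(P[...,1]>.07)&(P[...,1]<.36)&(P[...,2]<.18)
    q=P[inb&(hsv[...,0]>95)&(hsv[...,0]<130)&(hsv[...,1]>110)&(P[...,2]>.1)]
    print(n,np.linalg.lstsq(np.c_[q[:,:2]-[.545,.21],np.ones(len(q))],q[:,2],rcond=None)[0].round(4))
    b=P[inb&(P[...,2]>.128)&(im.max(-1)<80)];print(len(b),b.mean(0).round(4),np.percentile(b[:,2],[5,50,95,99]).round(4))
    if n=="side":cv2.imwrite("pics/end.png",cv2.resize(im[100:240,110:300],None,fx=4,fy=4,interpolation=cv2.INTER_CUBIC)[...,::-1])
E
```

```text
time: 6.95
tool_pos: [0.4767, 0.2198, 0.1234]
tool_rot: [0.0, 0.728, 0.686, 0.0]
contact_force: [0.6, 0.1, 0.0]
gripper_width: 0.702
grasp_force: 0.0
time: 7.95
tool_pos: [0.4041, 0.3881, 0.2642]
tool_rot: [-0.001, 0.726, 0.688, 0.001]
contact_force: [0.5, 0.4, 0.2]
gripper_width: 0.7
grasp_force: 0.0
top [0.0005 0.0007 0.1123]
227 [0.4767 0.2196 0.1481] [0.1453 0.1483 0.1506 0.1517]
side [-0.0007  0.0058  0.1122]
105 [0.4755 0.2138 0.1464] [0.141  0.1474 0.1496 0.1504]
```

View pics/end.png

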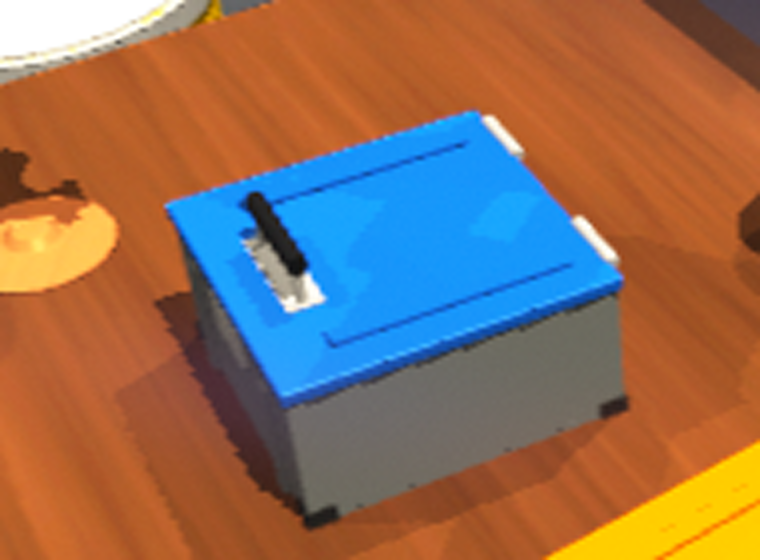

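The end picture shows the lid flat with its corners at (170,205) and (290,400). The bar is sunk at (255,200) to (298,270), as at the start, and the gripper is clear.

```bash
python3 -c "
from plant import manip
print(manip.job_done())"
```

```text
the job is handed in; nothing more can be done
None
```

The catch held: a tug of about 15 mm drew the blue case's handle while the lid stayed down, so no press was needed; the lid is shut, the handle has sunk back, the orange case was not touched, and the job is handed in at about 8 s.

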